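# Make up two microscope kits

## Task

Make up two microscope kits from the stock on the bench: the blue tray gets the objective with the green ring, the filter cube with the red top and the amber oil bottle; the white tray gets the objective with the red ring and the filter cube with the blue top, and its bottle pocket stays empty. Stand each thing upright and flat in the pocket marked for its kind (large ring: objective, square: filter cube, small dot: bottle), setting it down gently without dropping it or tipping anything over. Leave the yellow-ringed objective, the yellow-topped cube and the petri dish where they are.

Things in the scene. Friction and masses are not known exactly. Their poses are not given: they have to be found in the camera images.
- tray_blue: Fixed blue tray, 196 (x) x 68 (y) mm, left or right of the stock. Origin: centre of underside, z up. Floor 4 mm thick; walls 4 mm thick, tops at 16 mm. Three pockets in a row, each 60 x 60 mm inside, at y = 0, with white floor marks: large open ring (objective) centred at x = -64 mm, open square (cube) at x = 0, small solid dot (bottle) at x = +64 mm.
- tray_white: Fixed white tray, 196 (x) x 68 (y) mm, left or right of the stock. Origin: centre of underside, z up. Floor 4 mm thick; walls 4 mm thick, tops at 16 mm. Three pockets in a row, each 60 x 60 mm inside, at y = 0, with black floor marks: large open ring (objective) centred at x = -64 mm, open square (cube) at x = 0, small solid dot (bottle) at x = +64 mm.
- objective_red: Microscope objective standing upright in the stock: aluminium barrel 32 mm in diameter (8 to 34 mm height) on a black cap 34 mm wide, 8 mm high; above it a red cone ring (34 to 44 mm), then a steel nose 14 mm wide; 50 mm tall in all, 0.08 to 0.17 kg. Origin: centre of underside, z up. Round: yaw does not matter. Belongs in the white tray.
- objective_green: Microscope objective standing upright in the stock: aluminium barrel 32 mm in diameter (8 to 34 mm height) on a black cap 34 mm wide, 8 mm high; above it a green cone ring (34 to 44 mm), then a steel nose 14 mm wide; 50 mm tall in all, 0.08 to 0.17 kg. Origin: centre of underside, z up. Round: yaw does not matter. Belongs in the blue tray.
- objective_yellow: Microscope objective standing upright in the stock: aluminium barrel 32 mm in diameter (8 to 34 mm height) on a black cap 34 mm wide, 8 mm high; above it a yellow cone ring (34 to 44 mm), then a steel nose 14 mm wide; 50 mm tall in all, 0.08 to 0.17 kg. Origin: centre of underside, z up. Round: yaw does not matter. A spare, to be left alone.
- cube_red: Microscope filter cube in the stock at any yaw: black block 34 x 34 mm, 38 mm tall, with a red square on top, round glass windows on two sides, 0.05 to 0.12 kg. Origin: centre of underside, x and y square to its side faces, z up. Belongs in the blue tray.
- cube_blue: Microscope filter cube in the stock at any yaw: black block 34 x 34 mm, 38 mm tall, with a blue square on top, round glass windows on two sides, 0.05 to 0.12 kg. Origin: centre of underside, x and y square to its side faces, z up. Belongs in the white tray.
- cube_yellow: Microscope filter cube in the stock at any yaw: black block 34 x 34 mm, 38 mm tall, with a yellow square on top, round glass windows on two sides, 0.05 to 0.12 kg. Origin: centre of underside, x and y square to its side faces, z up. A spare, to be left alone.
- oil_bottle: Small amber glass bottle of immersion oil, closed, standing: body 32 mm in diameter up to 40 mm height, then a shoulder and a black cap 19 mm in diameter up to 61 mm; 0.035 to 0.07 kg. Origin: centre of its underside, z up along its axis. It stands anywhere among the stock. Belongs in the blue tray.
- petri_dish: Closed clear petri dish with pink-red medium, 60 mm in diameter, 14 mm tall, loose among the stock; leave alone. Origin: centre of underside, z up. (A green slide box with a white top, 50 x 50 x 22 mm, also stands loose among the stock. Things in the stock stand at least 85 mm apart, centre to centre.)
Not all that is in view belongs to the job. Of the things like the oil_bottle, leave any that is purple; of the rest the larger one is meant.

How it is judged (in metres and radians):
At the end, for the whole second after the job is handed in: The five named things stand in their own pockets of the right trays: within 16 mm of the pocket centre in tray x and y, on its floor (within 3 mm), upright within 0.1 rad, released, at rest. Yellow objective, yellow cube and dish within 25 mm of their starts, upright, at rest (x of objective_green in the frame of tray_blue between -0.08 and -0.048 m and y of objective_green in the frame of tray_blue between -0.016 and 0.016 m and z of objective_green in the frame of tray_blue between 0.001 and 0.007 m and angle between each of objective_green, cube_red, oil_bottle, objective_red, cube_blue, objective_yellow, cube_yellow, petri_dish's own z axis and vertical below 0.1 rad and linear speed of each of objective_green, cube_red, oil_bottle, objective_red, cube_blue, objective_yellow, cube_yellow, petri_dish below 0.02 m/s and contact force between each of objective_green, cube_red, oil_bottle, objective_red, cube_blue and the fingers below 0.1 N and x of cube_red in the frame of tray_blue between -0.016 and 0.016 m and y of cube_red in the frame of tray_blue between -0.016 and 0.016 m and z of cube_red in the frame of tray_blue between 0.001 and 0.007 m and x of oil_bottle in the frame of tray_blue between 0.048 and 0.08 m and y of oil_bottle in the frame of tray_blue between -0.016 and 0.016 m and z of oil_bottle in the frame of tray_blue between 0.001 and 0.007 m and x of objective_red in the frame of tray_white between -0.08 and -0.048 m and y of objective_red in the frame of tray_white between -0.016 and 0.016 m and z of objective_red in the frame of tray_white between 0.001 and 0.007 m and x of cube_blue in the frame of tray_white between -0.016 and 0.016 m and y of cube_blue in the frame of tray_white between -0.016 and 0.016 m and z of cube_blue in the frame of tray_white between 0.001 and 0.007 m and distance of each of objective_yellow, cube_yellow, petri_dish from where it was at the start of the episode below 0.025 m); the robot touches nothing.
It fails at once if an objective, a filter cube or the oil bottle is tipped over (more than about 45 degrees) (angle between any of objective_red, objective_green, objective_yellow, cube_red, cube_blue, cube_yellow, oil_bottle's own z axis and vertical above 0.8 rad).
It fails at once if a thing for a kit is dropped (falls freely by more than about 25 mm) ((linear speed of objective_green above 0.7 m/s and height (world z) of objective_green below 0.06 m and contact force between objective_green and the fingers below 0.05 N) or (linear speed of cube_red above 0.7 m/s and height (world z) of cube_red below 0.06 m and contact force between cube_red and the fingers below 0.05 N) or (linear speed of oil_bottle above 0.7 m/s and height (world z) of oil_bottle below 0.06 m and contact force between oil_bottle and the fingers below 0.05 N) or (linear speed of objective_red above 0.7 m/s and height (world z) of objective_red below 0.06 m and contact force between objective_red and the fingers below 0.05 N) or (linear speed of cube_blue above 0.7 m/s and height (world z) of cube_blue below 0.06 m and contact force between cube_blue and the fingers below 0.05 N)).
It fails at once if the petri dish or one of the spares is moved by more than 25 mm (distance of any of objective_yellow, cube_yellow, petri_dish from where it was at the start of the episode above 0.025 m).
It also fails if it takes over 120 s, if anything falls off the work surface, if the arm or the gripper's body presses on something with over 40 N, if the wrist force passes 120 N, or if a joint passes its speed limit or range.

## Robot

A 7-joint arm with a two-finger parallel gripper is mounted at the origin on the work surface. World frame = base frame: x ahead of the robot, y to its left, z up, the work surface at z = 0. Lengths are in mm, angles in rad, forces in N, time in s.
With the tool pointing down it reaches from about 425 to 875 mm from the base axis. Payload 9.9 kg.
Tool frame: the origin (TCP) lies on the centre line of the jaws, within the pads' length; the fingertips stand bot.tips_ahead ahead of it and the grasp point (between the pads) is the TCP (bot.tips_ahead is the distance from the TCP to the fingertips, in mm); z points along the fingers, y is the line along which they close (so a half turn about z gives the same grasp; the last joint's range is limited). The gripper opens to 85 mm and grips with 20 to 120 N. Pads are 22 mm wide; open, the fingers measure 114 mm over their backs; the gripper's body (76 mm by 85 mm) begins 54 mm behind the grasp point. The pads swing forward as they close: fully open they stand 13 mm farther back than shut.
Start: joints at [1.265, 0.576, 0.025, 1.437, -0.015, 1.129, -0.057], TCP at [148.495, -658.467, 250.289] pointing down, gripper open.
Joint ranges: [-2.76, 2.76], [-0.34, 2.15], [-1.52, 1.57], [0.19, 2.46], [-1.09, 4.23], [0.17, 1.99], [-2.82, 2.82]. Speed limits (rad/s): [2.22, 2.22, 3.01, 3.01, 3.14, 3.14, 3.14].

## Interface

Orientations are given as a unit quaternion [w, x, y, z].
In Python, from workcell import bot gives the robot as it stands. The module is installed in compiled form; this text tells all that it offers.
- The arm moves only by the shell command python3 -m handwheel 'ROWS' [OPENING] [FORCE]. ROWS is rows parted by semicolons, their numbers by spaces, 1 to 20 of them, each of 6 numbers: dx, dy, dz in mm, then a rotation vector rx, ry, rz in rad; each row shifts and turns the commanded pose from where the row before left it, along the tool's axes as they then stand; what a row does not reach is not made up. A row lasts 1/12 s, in which the tool goes at most 41.7 mm and 0.125 rad, less where a joint would pass 70% of its speed; a pose out of reach is approached as far as the arm can. OPENING is the finger opening in mm, set as the command begins (- or left out keeps the last). The fingers move at their own pace and stop on an object; FORCE is the grip in N (left out, the last holds). Time passes only in rows, so rows that do not move let the fingers close. It prints the time, the measured TCP pose, the force, the opening and the grip force at its end.
- bot.get_obs(): the state, without advancing time (a new reading comes with each control period).
- bot.read_camera(name): name is "scene" or "top" or "wrist"; returns the picture (480x640x3 uint8, blue, green, red); there is no depth.
- bot.get_calibration(name): a dict with "fx", "fy", "cx", "cy" (pixels), "distortion" ([k1, k2, p1, p2, k3] as OpenCV has them; the pictures are not rectified), "rvec" (rotation vector, rad) and "tvec" (3), from world to camera coordinates, as OpenCV has them. Camera axes: x right, y down, z forward; pixel columns grow to the right and rows downward; lengths in mm; the calibration is good to about 2 mm. A picture is of the moment at which its call begins: read the wrist's pose just before it. get_calibration takes no time and is no camera call; for the wrist camera it gives the pose at the moment of the call.
- bot.sign_off(): hands the job in; it is judged then, once.
Trained networks look in the newest picture that a camera, given by its name, has taken for a name from the list of things; names that differ only in an ending like _2 or _b are one class to them, and where a whole thing is asked for, a point or a joint stands for the part that bears it (a point fixed in the world has none). Each returns a list of dicts, best first, with "conf" (0 to 1); they miss things now and then, are a little off and sometimes report something else, mostly with a low value. They report only what shows in the picture. A call takes as long as a camera call. They do not tell look-alikes from the thing itself.
- bot.boxes_of(camera, name): "xy" ([column, row] in pixels, amid what is visible of it).
- bot.cut_out(camera, name): "mask" (480x640 bool, what is visible of it) and "xy" ([column, row] in pixels, amid what is visible of it).
- bot.place_of(camera, name): "xy" ([column, row] in pixels: a listed point, or the origin of a listed thing).
The state is a dict: "clock": time; "joint_pos": joint angles; "qvel": joint speeds; "joint_torque": joint torques, N m; "position": TCP position; "tcp_rot": TCP orientation; "wrist_force": force on the tool from outside, world axes, zero at the start; "torque": the same for the moment, N m; "grip_width": finger opening in mm; "grasp_force": force on a finger pad.
Only numpy, scipy, OpenCV 4.12 (cv2) and the standard library are available. Lean on these libraries where they do the work, as an engineer would, in place of code of your own. Each camera call takes 0.05 s, during which the arm holds its last target. There are 200 camera calls.

## Working session

There is one attempt and no reset: what is moved stays moved. The work goes in short steps, Python scripts to look and compute and a shell command to move; the robot and the scene stay as the last step left them, time stands still between calls to the robot, and variables do not carry over. Pictures are saved under pics/ and viewed, at most 14 in all, crops included, and the job is handed in when it is done.

```bash
mkdir -p pics
python3 - <<'E'
from workcell import bot
import cv2
o=bot.get_obs();print(o,bot.tips_ahead)
for c in("top","scene"):
    im=bot.read_camera(c);cv2.imwrite(f"pics/{c}0.png",im);print(c,bot.get_calibration(c))
E
```

```text
{'clock': 0.0, 'joint_pos': array([ 1.265222  ,  0.5765219 ,  0.02482729,  1.4379019 , -0.01500376,
        1.12897549, -0.05649553]), 'qvel': array([-0.00091588,  0.0021482 , -0.00083547,  0.0004656 , -0.00011117,
       -0.00256294, -0.00039936]), 'joint_torque': array([-3.44329073e-04, -7.65749502e+01,  2.25071669e+00, -2.85964268e+01,
        1.53658341e-02,  1.25456310e-02, -1.15237594e-05]), 'position': array([ 148.40154577, -658.06352375,  249.45125817]), 'tcp_rot': array([-8.01454653e-04,  9.93855159e-01,  1.10685432e-01, -1.25376100e-04]), 'wrist_force': array([ 0.01549002, -0.55635337,  0.58351176]), 'torque': array([-0.04712815,  0.00261954,  0.03549315]), 'grasp_force': 0.0, 'grip_width': 85.41331925451588} 19.0
top {'fx': 536.5587191570617, 'fy': 536.5587191570617, 'cx': 329.11607888419286, 'cy': 240.3584047742136, 'distortion': array([-0.14104204,  0.        ,  0.        ,  0.        ,  0.        ]), 'rvec': array([ 2.20312032, -2.17693854,  0.07572019]), 'tvec': array([   2.25480394,  532.77718087, 1188.6447799 ])}
scene {'fx': 442.27444670667126, 'fy': 442.27444670667126, 'cx': 317.4398255785448, 'cy': 241.60260203950753, 'distortion': array([0.01095842, 0.        , 0.        , 0.        , 0.        ]), 'rvec': array([ 1.27019146,  2.21381988, -0.95756723]), 'tvec': array([ 255.10078497, -283.24072186, 1225.46727033])}
```

View pics/top0.png

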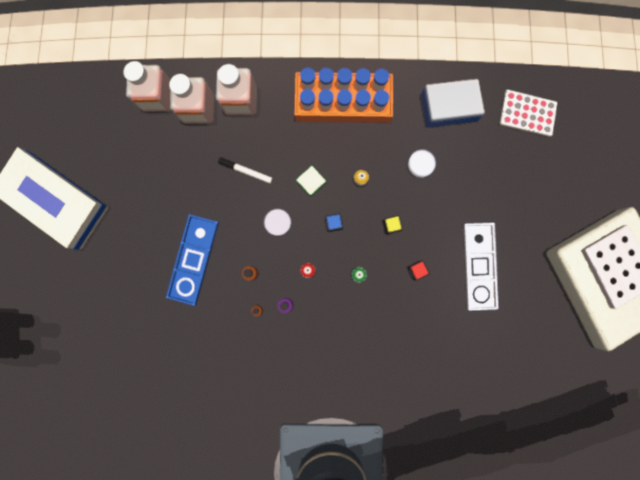

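View pics/scene0.png

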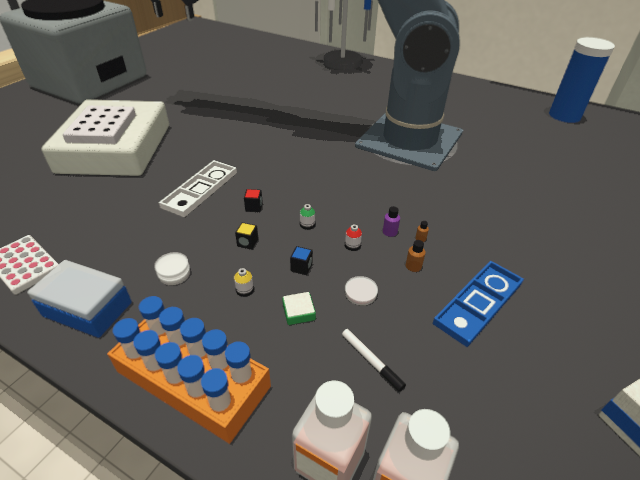

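The top view shows the blue tray at about (193,260) and the white tray at (481,266). The red objective is at (307,270), green objective (359,275), red cube (419,270), blue cube (334,222) and large amber bottle (249,273). The small amber bottle (256,310) and the purple one (285,306) are decoys. The scene view agrees.

```bash
cat > h.py <<'E'
from workcell import bot
import cv2, numpy as np
from scipy.spatial.transform import Rotation as Ro
def p2w(cal,px,z):
    K=np.array([[cal['fx'],0,cal['cx']],[0,cal['fy'],cal['cy']],[0,0,1]])
    u=cv2.undistortPoints(np.array(px,float).reshape(-1,1,2),K,np.array(cal['distortion']))[:,0]
    R=cv2.Rodrigues(np.array(cal['rvec']))[0];t=np.array(cal['tvec'])
    C=-R.T@t;d=np.c_[u,np.ones(len(u))]@R
    return (C+d*((z-C[2])/d[:,2])[:,None])[:,:2]
H={'red':((0,130,90),(8,255,255)),'green':((50,90,50),(80,255,255)),'blue':((105,120,60),(125,255,255)),'yellow':((22,120,90),(32,255,255)),'amber':((5,120,40),(18,255,255))}
def blobs(im,col,amin=12):
    hsv=cv2.cvtColor(im,cv2.COLOR_BGR2HSV);m=cv2.inRange(hsv,*[np.array(x) for x in H[col]])
    if col=='red': m|=cv2.inRange(hsv,np.array((172,130,90)),np.array((180,255,255)))
    cs=cv2.findContours(m,cv2.RETR_EXTERNAL,cv2.CHAIN_APPROX_NONE)[0]
    return [c for c in cs if cv2.contourArea(c)>=amin]
def pose():
    o=bot.get_obs();q=o['tcp_rot'];R=Ro.from_quat([q[1],q[2],q[3],q[0]]).as_matrix()
    return o['position'],R
def go(xy,yaw=None,z=None):
    """dx,dy,dz in tool axes to a world xy; yaw = wanted world angle of tool y (mod pi)"""
    p,R=pose();w=np.array([xy[0]-p[0],xy[1]-p[1],0 if z is None else z-p[2]])
    d=R.T@w;a=np.arctan2(R[1,1],R[0,1])
    s='' if yaw is None else ' rz=%.3f'%(-(((yaw-a)+np.pi/2)%np.pi-np.pi/2))
    print('tcp',p.round(1),'tooly %.3f'%a,'d',d.round(1),s,'tilt',R[:2,2].round(3))
E
python3 - <<'E'
from h import *
im=bot.read_camera('top');cal=bot.get_calibration('top')
for n in['objective_red','objective_green','objective_yellow','cube_red','cube_blue','cube_yellow','oil_bottle','petri_dish','tray_blue','tray_white']:
    for r in bot.place_of('top',n)[:4]:
        print(n,r['conf'],np.round(r['xy'],1),p2w(cal,r['xy'],0).round(1))
for c in H:
    for b in blobs(im[140:330,150:520],c):
        b=b+np.array([150,140]);(x,y),wh,a=cv2.minAreaRect(b);m=cv2.moments(b);u=(m['m10']/m['m00'],m['m01']/m['m00'])
        print(c,np.round(u,1),np.round(wh,1),round(a),'z40',p2w(cal,u,40).round(1),'z4',p2w(cal,u,4).round(1))
E
```

```text
objective_red 0.68 [308.5 273.3] [[458.3  54.5]]
objective_green 0.72 [355.7 276.5] [[452.3 -52.8]]
objective_yellow 0.49 [363.1 180.3] [[673.4 -68.1]]
cube_red 0.53 [412.8 271.4] [[ 465.2 -183.2]]
cube_red 0.49 [280.6 227. ] [[563.1 119.8]]
cube_red 0.22 [335.9 222.5] [[574.9  -6.5]]
cube_blue 0.71 [336.  224.9] [[569.4  -6.7]]
cube_yellow 0.74 [394.8 223.4] [[ 574.6 -141.5]]
cube_yellow 0.71 [416.6 269.7] [[ 469.1 -192. ]]
cube_yellow 0.66 [276.2 224. ] [[569.9 130. ]]
oil_bottle 0.75 [283.  306.6] [[382.  111.4]]
oil_bottle 0.58 [251.8 270.5] [[462.9 183.9]]
oil_bottle 0.48 [257.1 308.6] [[376.6 170.3]]
petri_dish 0.97 [279.3 221.6] [[575.5 123. ]]
tray_blue 0.94 [191.9 260.3] [[484.2 322.8]]
tray_white 0.69 [478.5 268.7] [[ 472.6 -336. ]]
red [307.4 269.9] [13. 14.] 90 z40 [[465.6  55.7]] z4 [[465.9  57. ]]
red [419.2 269.9] [14.3 13.9] 63 z40 [[ 468.3 -191. ]] z4 [[ 468.7 -197.3]]
green [358.6 274.3] [12.6 13. ] 18 z40 [[457.1 -57.1]] z4 [[457.2 -59.2]]
blue [333.9 221.6] [12.9 13.5] 79 z40 [[572.9  -1.4]] z4 [[576.5  -1.8]]
blue [191.6 259.6] [31.  86.9] 15 z40 [[484.7 313.3]] z4 [[485.6 322.4]]
yellow [392.9 223.7] [14.1 14.6] 76 z40 [[ 569.9 -132.3]] z4 [[ 573.4 -136.7]]
amber [257.2 309.7] [9.9 9.9] 45 z40 [[376.6 164.8]] z4 [[374.2 169.4]]
amber [249.4 272.8] [14. 15.] 90 z40 [[457.4 183.6]] z4 [[457.5 188.8]]
```

Run:
```python
from h import *
im=bot.read_camera('top');cal=bot.get_calibration('top')
hsv=cv2.cvtColor(im,cv2.COLOR_BGR2HSV)
for n,x0,x1,y0,y1 in(('blue',165,220,210,310),('white',464,500,222,310)):
    s=hsv[y0:y1,x0:x1]
    m=((s[...,1]<110)&(s[...,2]>130)) if n=='blue' else (s[...,2]<110)
    cs=cv2.findContours(m.astype(np.uint8),cv2.RETR_LIST,cv2.CHAIN_APPROX_NONE)[0]
    for c in cs:
        if cv2.contourArea(c)<15: continue
        (x,y),wh,a=cv2.minAreaRect(c);print(n,round(x+x0,1),round(y+y0,1),np.round(wh,1),p2w(cal,(x+x0,y+y0),4).round(1))
for c in('red','blue'):
    for b in blobs(im[140:330,220:460],c):
        b=b+np.array([220,140]);P=p2w(cal,cv2.boxPoints(cv2.minAreaRect(b)),38);d=P[1]-P[0];print(c,P.mean(0).round(1),'yaw',np.degrees(np.arctan2(d[1],d[0]))%90)
go((573,-1.4))
```

```text
blue 185.0 286.5 [12. 13.] [[424.  336.4]]
blue 185.0 286.5 [19. 18.] [[424.  336.4]]
blue 192.4 259.4 [13.6 14.1] [[486.3 320.6]]
blue 192.4 259.5 [19.6 19.9] [[485.9 320.7]]
blue 200.0 233.0 [10. 10.] [[546.9 304.6]]
white 465.5 275.0 [ 3. 68.] [[ 457.9 -304.4]]
white 478.8 238.2 [7.1 6.4] [[ 542.6 -335.8]]
white 496.5 265.5 [87.  5.] [[ 480.3 -377.4]]
red [466.5  56.6] yaw 0.7108011305450788
red [ 468.3 -191.4] yaw 26.867078975042837
blue [573.1  -1.5] yaw 12.080508906110083
tcp [ 148.5 -658.5  250.3] tooly -1.349 d [ 558.7 -547.6   -0. ]  tilt [-0. -0.]
```

```bash
python3 -m handwheel '28 -27.4 4;28 -27.4 4' 2>&1 | tail -3; python3 -m handwheel '28 -27.4 4 0 0 0;28 -27.4 4 0 0 0;28 -27.4 4 0 0 0;28 -27.4 4 0 0 0;28 -27.4 4 0 0 0;28 -27.4 4 0 0 0;28 -27.4 4 0 0 0;28 -27.4 4 0 0 0;28 -27.4 4 0 0 0;28 -27.4 4 0 0 0;28 -27.4 4 0 0 0;28 -27.4 4 0 0 0;28 -27.4 4 0 0 0;28 -27.4 4 0 0 0;28 -27.4 4 0 0 0;28 -27.4 4 0 0 0;28 -27.4 4 0 0 0;28 -27.4 4 0 0 0;28 -27.4 4 0 0 0;20 -20 4 0 0 0' 66
python3 - <<'E'
from h import *
cal=bot.get_calibration('top')
print(p2w(cal,[(479,238.5),(480.3,266.4),(481.6,294.5)],4).round(1))
im=bot.read_camera('wrist');cv2.imwrite('pics/w1.png',im);cw=bot.get_calibration('wrist')
for b in blobs(im,'blue',100):
    P=p2w(cw,cv2.boxPoints(cv2.minAreaRect(b)),38);d=P[1]-P[0];print(cv2.contourArea(b),P.mean(0).round(1),np.linalg.norm(d),'yaw',np.degrees(np.arctan2(d[1],d[0]))%90)
go((573,-1.4))
E
```

```text
Traceback (most recent call last):
ValueError: each row has 6 numbers
clock: 2.37
position: [569.8, -5.8, 170.3]
tcp_rot: [-0.001, 0.994, 0.112, 0.001]
wrist_force: [0.5, -0.9, 0.7]
grip_width: 65.8
grasp_force: 0.0
[[ 542.  -336.4]
 [ 477.9 -339.1]
 [ 413.5 -342.1]]
1427.0 [575.    4.2] 27.63837794121722 yaw 13.197808504335413
tcp [ 5.719e+02 -4.000e-01  1.696e+02] tooly -1.341 d [ 0.8  1.3 -0. ]  tilt [0.003 0.005]
```

View pics/w1.png

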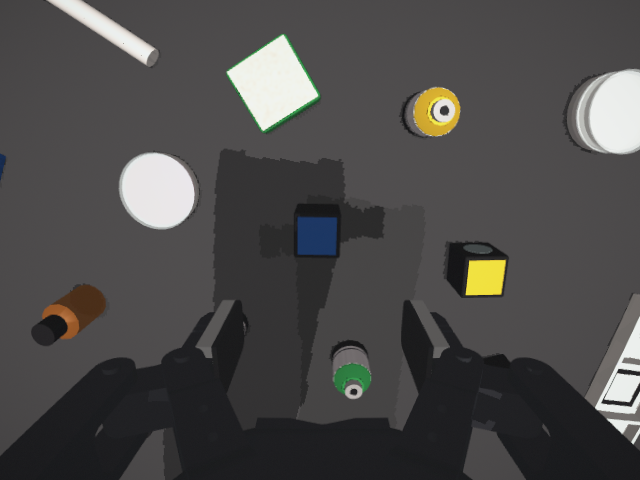

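The wrist view shows the blue cube at (317,235), nearly square to the jaws and clear of other things. The arm was still settling when I took it, so I'll measure again.

```bash
cat >> h.py <<'E'
def wr(col,z,amin=100,sq=True):
    cw=bot.get_calibration('wrist');im=bot.read_camera('wrist')
    for b in blobs(im,col,amin):
        if sq:
            P=p2w(cw,cv2.boxPoints(cv2.minAreaRect(b)),z);d=P[1]-P[0];e=P[2]-P[1]
            print(col,cv2.contourArea(b),P.mean(0).round(1),np.linalg.norm(d).round(1),np.linalg.norm(e).round(1),'yaw %.3f'%(np.arctan2(d[1],d[0])%(np.pi/2)))
        else:
            (x,y),r=cv2.minEnclosingCircle(b);print(col,(round(x),round(y)),round(r),p2w(cw,(x,y),z).round(1))
E
python3 - <<'E'
from h import *
wr('blue',38);go((573,-1.4))
E
```

```text
blue 1402.0 [572.5  -2. ] 28.5 27.8 yaw 0.231
blue 299.0 [564.4 235.9] 9.0 39.6 yaw 0.195
tcp [570.2  -3.5 169.7] tooly -1.342 d [ 3.2 -1.4  0. ]  tilt [0.001 0.003]
```

```bash
python3 -m handwheel '2 -1 30 0 0 0;0 0 35 0 0 0;0 0 35 0 0 0;0 0 27 0 0 0;0 0 10 0 0 0;0 0 0 0 0 0;0 0 0 0 0 0' 66; python3 -m handwheel '0 0 0 0 0 0;0 0 0 0 0 0;0 0 0 0 0 0;0 0 0 0 0 0;0 0 0 0 0 0;0 0 0 0 0 0' 20 40; python3 -c "
from h import *
go((477.9,-339.1),-0.045+1.571,135)"
```

```text
clock: 3.05
position: [570.0, -8.7, 33.9]
tcp_rot: [0.0, 0.994, 0.11, 0.0]
wrist_force: [0.5, -0.5, 0.6]
grip_width: 66.2
grasp_force: 0.0
clock: 3.55
position: [570.8, -8.1, 35.2]
tcp_rot: [0.0, 0.994, 0.111, 0.001]
wrist_force: [-0.6, 1.1, 8.5]
grip_width: 33.2
grasp_force: 39.9
tcp [570.8  -8.1  35.2] tooly -1.349 d [-163.1  302.5 -100.2]  rz=0.267 tilt [0.003 0.   ]
```

```bash
python3 -m handwheel '0 0 -20 0 0 0;0 0 -40 0 0 0.089;0 0 -40 0 0 0.089;0 0 0 0 0 0'; python3 -c "
from h import *
go((477.9,-339.1),0.044+1.571,135)"
```

```text
clock: 3.88
position: [573.5, -8.2, 141.1]
tcp_rot: [-0.0, 1.0, 0.019, 0.006]
wrist_force: [1.1, -0.2, -0.6]
grip_width: 33.5
grasp_force: 40.6
tcp [573.5  -8.2 141.1] tooly -1.533 d [-108.1  327.     4.7]  rz=-0.006 tilt [0.011 0.001]
```

```bash
python3 -m handwheel '-5 15 0 0 0 0;-11 34 0 0 0 0;-11 34 0 0 0 0;-11 34 0 0 0 0;-11 34 0 0 0 0;-11 34 0 0 0 0;-11 34 0 0 0 0;-11 34 0 0 0 0;-11 34 0 0 0 0;-11 28 0 0 0 0;-4 12 0 0 0 0;0 0 0 0 0 0;0 0 0 0 0 0'
python3 - <<'E'
from h import *
im=bot.read_camera('wrist');cv2.imwrite('pics/w2.png',im)
go((477.9,-339.1),0.044+1.571,39)
E
```

```text
clock: 4.97
position: [476.1, -340.0, 133.9]
tcp_rot: [0.0, 1.0, 0.021, 0.0]
wrist_force: [-0.5, 1.5, -1.2]
grip_width: 33.2
grasp_force: 40.5
tcp [ 476.7 -338.7  133.7] tooly -1.526 d [ 1.1  0.5 94.7]  rz=0.000 tilt [0.001 0.001]
```

View pics/w2.png

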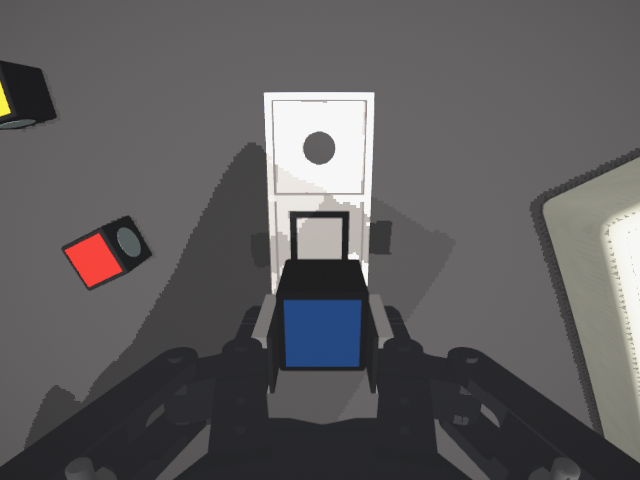

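The cube is held square over the white tray's square mark. The tray's dot is at (319,148).

```bash
python3 -m handwheel '1 0 30 0 0 0;0 0 35 0 0 0;0 0 20 0 0 0;0 0 5 0 0 0;0 0 0 0 0 0;0 0 0 0 0 0'; python3 -m handwheel '0 0 2 0 0 0;0 0 2 0 0 0;0 0 1 0 0 0;0 0 0 0 0 0';python3 - <<'E'
from h import *
cw=bot.get_calibration('wrist');im=bot.read_camera('wrist')
s=im[:,:,2].copy();m=((s<90)&(im[:,:,0]<90)).astype(np.uint8)
cs=cv2.findContours(m[:,240:400],cv2.RETR_LIST,cv2.CHAIN_APPROX_NONE)[0]
for c in cs:
    if 300<cv2.contourArea(c)<5000:
        (x,y),r=cv2.minEnclosingCircle(c);print(round(x+240),round(y),round(r),p2w(cw,(x+240,y),4).round(1))
go((477.9,-339.1),None,38.5)
E
```

```text
clock: 5.52
position: [478.2, -338.9, 44.2]
tcp_rot: [0.0, 1.0, 0.023, 0.0]
wrist_force: [-1.0, -0.1, 0.0]
grip_width: 33.6
grasp_force: 40.5
clock: 5.85
position: [477.7, -339.9, 39.2]
tcp_rot: [0.0, 1.0, 0.022, 0.001]
wrist_force: [0.5, 0.7, 3.8]
grip_width: 33.1
grasp_force: 40.9
318 408 31 [[ 414.  -341.4]]
322 400 56 [[ 419.  -343.3]]
317 160 26 [[ 541.5 -336. ]]
tcp [ 477.7 -339.9   39.2] tooly -1.527 d [ 0.2 -0.8  0.7]  tilt [ 0.001 -0.001]
```

```bash
python3 -m handwheel '0 0 0 0 0 0;0 0 0 0 0 0;0 0 0 0 0 0;0 0 -10 0 0 0;0 0 -40 0 0 0;0 0 -40 0 0 0;0 0 -20 0 0 -0.107;0 0 0 0 0 -0.107;0 0 0 0 0 -0.107;0 0 0 0 0 -0.107;0 0 0 0 0 0' 62
python3 - <<'E'
from h import *
wr('blue',42);wr('red',38)
go((468.3,-191.2),-1.571+.469)
E
```

```text
clock: 6.82
position: [477.0, -339.9, 149.2]
tcp_rot: [0.0, 0.972, 0.236, 0.0]
wrist_force: [0.9, 0.8, 0.8]
grip_width: 62.1
grasp_force: 0.0
blue 1701.5 [ 480.9 -340.6] 28.4 28.0 yaw 0.044
red 1847.0 [ 467.  -191.8] 30.5 28.7 yaw 0.476
tcp [ 477.  -339.8  148.7] tooly -1.103 d [  59.2 -136.6    0. ]  rz=-0.001 tilt [0. 0.]
```

```bash
python3 -m handwheel '12 -27 0 0 0 0;16 -37 10 0 0 0;16 -37 20 0 0 0;10 -24 20 0 0 0;5 -11 10 0 0 0;0 0 0 0 0 0;0 0 0 0 0 0' 66
python3 - <<'E'
from h import *
wr('red',38);go((467.5,-191.5),-1.571+.474,34)
E
```

```text
clock: 7.5
position: [468.2, -194.3, 89.7]
tcp_rot: [-0.0, 0.972, 0.233, -0.001]
wrist_force: [0.3, -0.7, 0.5]
grip_width: 66.1
grasp_force: 0.0
red 2629.5 [ 467.  -192.1] 27.6 27.8 yaw 0.471
tcp [ 468.5 -195.4   90.2] tooly -1.101 d [ 0.9 -4.  56.2]  rz=-0.004 tilt [ 0.    -0.001]
```

```bash
python3 -m handwheel '0 -3 20 0 0 0;0 0 25 0 0 0;0 0 11 0 0 0;0 0 0 0 0 0;0 0 0 0 0 0' 66; python3 -m handwheel '0 0 0 0 0 0;0 0 0 0 0 0;0 0 0 0 0 0;0 0 0 0 0 0;0 0 0 0 0 0;0 0 0 0 0 0;0 0 -15 0 0 0;0 0 -40 0 0 0;0 0 -40 0 0 0.12;0 0 -10 0 0 0.12;0 0 0 0 0 0.12;0 0 0 0 0 0.12;0 0 0 0 0 0.12;0 0 0 0 0 0.12;0 0 0 0 0 0;0 0 0 0 0 0' 20 40
python3 - <<'E'
from h import *
wr('red',144);go((486,320.6),-1.824,39)
E
```

```text
clock: 7.97
position: [466.9, -193.4, 34.1]
tcp_rot: [0.0, 0.973, 0.232, -0.0]
wrist_force: [-0.6, -0.4, -0.5]
grip_width: 65.8
grasp_force: 0.0
clock: 9.3
position: [466.9, -191.9, 139.2]
tcp_rot: [0.0, 0.993, -0.122, 0.0]
wrist_force: [-0.9, -0.5, -1.3]
grip_width: 33.4
grasp_force: 40.4
red 595.0 [499.6 -76.2] 9.1 16.9 yaw 1.355
red 4662.0 [ 468.4 -193. ] 27.0 27.1 yaw 1.293
tcp [ 466.9 -191.9  139.1] tooly -1.815 d [-105.2 -502.   100.1]  rz=0.009 tilt [ 0. -0.]
```

```bash
python3 -m handwheel '-3.5 -17 0 0 0 0;-8 -38 0 0 0 0;-8 -38 0 0 0 0;-8 -38 0 0 0 0;-8 -38 0 0 0 0;-8 -38 0 0 0 0;-8 -38 0 0 0 0;-8 -38 0 0 0 0;-8 -38 0 0 0 0;-8 -38 0 0 0 0;-8 -38 0 0 0 0;-8 -38 0 0 0 0;-8 -38 0 0 0 0;-4 -19 0 0 0 0;-1.5 -10 0 0 0 0;0 0 0 0 0 0;0 0 0 0 0 0;0 0 0 0 0 0'
python3 - <<'E'
from h import *
cw=bot.get_calibration('wrist');im=bot.read_camera('wrist');cv2.imwrite('pics/w3.png',im)
go((486,320.6),-1.824,39)
hsv=cv2.cvtColor(im,cv2.COLOR_BGR2HSV);m=((hsv[...,1]<90)&(hsv[...,2]>150)).astype(np.uint8)
for c in cv2.findContours(m,cv2.RETR_LIST,cv2.CHAIN_APPROX_NONE)[0]:
    if 200<cv2.contourArea(c)<6000:
        (x,y),r=cv2.minEnclosingCircle(c);print(round(x),round(y),round(r),p2w(cw,(x,y),4).round(1))
E
```

```text
clock: 10.85
position: [488.7, 317.9, 138.8]
tcp_rot: [0.001, 0.992, -0.125, -0.0]
wrist_force: [-0.0, -0.8, -1.1]
grip_width: 32.9
grasp_force: 40.3
tcp [488.7 318.  138.9] tooly -1.821 d [-3.3 -2.  99.8]  rz=0.003 tilt [-0.    -0.001]
375 321 27 [[413.8 293.4]]
270 320 28 [[434.7 373.7]]
319 240 37 [[488.9 319.2]]
1 204 48 [[575.7 544.7]]
319 155 17 [[547.5 304.4]]
```

View pics/w3.png

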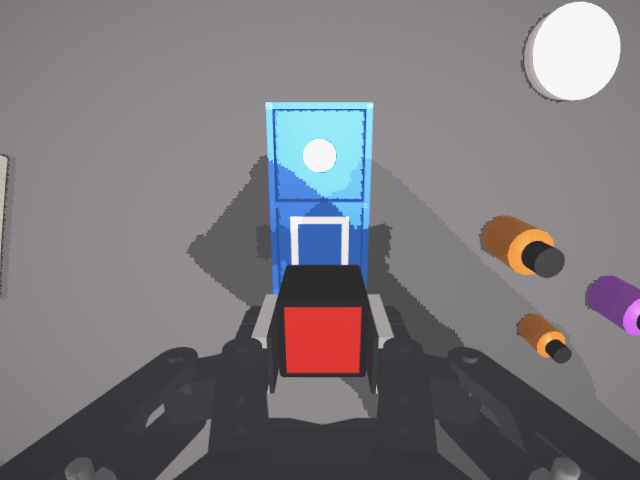

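The cube is aligned over the blue tray, with the dot at (319,155) confirming the tray pose. Next I lower it and release.

```bash
python3 -m handwheel '-3.5 -2 30 0 0 0;0 0 35 0 0 0;0 0 25 0 0 0;0 0 5 0 0 0;0 0 0 0 0 0;0 0 2 0 0 0;0 0 2 0 0 0;0 0 1 0 0 0;0 0 0 0 0 0'
```

```text
clock: 11.65
position: [485.9, 323.5, 39.8]
tcp_rot: [-0.001, 0.992, -0.124, 0.001]
wrist_force: [0.6, -0.5, -0.3]
grip_width: 33.1
grasp_force: 40.4
```

```bash
python3 -m handwheel '0 0 1 0 0 0;0 0 0.7 0 0 0;0 0 0 0 0 0'; python3 -m handwheel '0 0 0 0 0 0;0 0 0 0 0 0;0 0 0 0 0 0;0 0 -10 0 0 0;0 0 -40 0 0 0;0 0 -40 0 0 0;0 0 -20 0 0 0;0 0 0 0 0 0;0 0 0 0 0 0' 62
python3 - <<'E'
from h import *
wr('red',42);go((465.6,56),-1.821)
E
```

```text
clock: 11.9
position: [485.9, 323.6, 39.0]
tcp_rot: [-0.001, 0.992, -0.124, 0.001]
wrist_force: [-3.5, -2.3, 17.2]
grip_width: 33.2
grasp_force: 42.5
clock: 12.65
position: [486.0, 323.6, 149.1]
tcp_rot: [-0.001, 0.992, -0.124, 0.001]
wrist_force: [-0.8, 0.6, -0.6]
grip_width: 61.8
grasp_force: 0.0
red 1741.0 [486.5 323. ] 28.3 27.8 yaw 1.306
tcp [485.3 323.2 147.7] tooly -1.819 d [ 4.650e+01  2.639e+02 -2.000e-01]  rz=0.002 tilt [0.001 0.001]
```

```bash
python3 -m handwheel '3 18 0 0 0 0;7 38 0 0 0 0;7 38 0 0 0 0;7 38 0 0 0 0;7 38 0 0 0 0;7 38 0 0 0 0;6 34 10 0 0 0;2.5 22 10 0 0 0;0 0 0 0 0 0;0 0 0 0 0 0;0 0 0 0 0 0' 66
python3 - <<'E'
from h import *
im=bot.read_camera('wrist');cv2.imwrite('pics/w4.png',im)
wr('red',34,sq=False);go((465.6,56),None,34)
E
```

```text
clock: 13.62
position: [465.4, 56.6, 126.6]
tcp_rot: [-0.0, 0.992, -0.124, -0.001]
wrist_force: [-0.0, 0.7, 1.2]
grip_width: 65.9
grasp_force: 0.0
red (324, 258) 26 [[465.2  55.1]]
tcp [465.8  57.3 126.9] tooly -1.817 d [ 0.2  1.3 92.9]  tilt [-0.  0.]
```

View pics/w4.png

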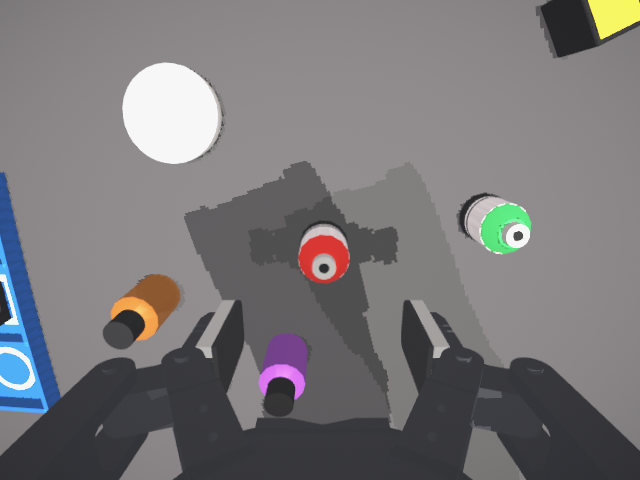

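The wrist view shows the red objective centred at (324,258), with the purple bottle clear of the fingers at (283,380). Now I grip it.

```bash
python3 -m handwheel '0 1.5 30 0 0 0;0 0 35 0 0 0;0 0 22 0 0 0;0 0 6 0 0 0;0 0 0 0 0 0;0 0 0 0 0 0' 66; python3 -m handwheel '0 0 0 0 0 0;0 0 0 0 0 0;0 0 0 0 0 0;0 0 0 0 0 0;0 0 0 0 0 0;0 0 0 0 0 0;0 0 -15 0 0 0;0 0 -40 0 0 0;0 0 -40 0 0 -0.12;0 0 -10 0 0 -0.12;0 0 0 0 0 -0.05;0 0 0 0 0 0;0 0 0 0 0 0' 20 45
python3 - <<'E'
from h import *
go((413.7,-341.6),-1.527,39)
E
```

```text
clock: 14.22
position: [465.5, 55.1, 34.6]
tcp_rot: [-0.0, 0.992, -0.123, -0.0]
wrist_force: [1.0, 0.3, -0.3]
grip_width: 66.0
grasp_force: 0.0
clock: 15.3
position: [465.1, 54.3, 139.5]
tcp_rot: [-0.0, 1.0, 0.02, 0.0]
wrist_force: [0.2, -0.2, -1.8]
grip_width: 30.3
grasp_force: 45.3
tcp [465.1  54.3 139.5] tooly -1.531 d [-67.  393.6 100.4]  rz=-0.004 tilt [0.001 0.   ]
```

```bash
python3 -m handwheel '-3 18 0 0 0 0;-6.5 38 0 0 0 0;-6.5 38 0 0 0 0;-6.5 38 0 0 0 0;-6.5 38 0 0 0 0;-6.5 38 0 0 0 0;-6.5 38 0 0 0 0;-6.5 38 0 0 0 0;-6.5 38 0 0 0 0;-6.5 38 0 0 0 0;-4 24 0 0 0 0;-1.5 10 0 0 0 0;0 0 0 0 0 0;0 0 0 0 0 0;0 0 0 0 0 0'
python3 - <<'E'
from h import *
im=bot.read_camera('wrist');cv2.imwrite('pics/w5.png',im)
go((413.7,-341.6),-1.527,39)
E
```

```text
clock: 16.55
position: [415.0, -340.2, 138.6]
tcp_rot: [-0.001, 1.0, 0.021, -0.0]
wrist_force: [-0.0, -0.7, -1.9]
grip_width: 30.4
grasp_force: 45.3
tcp [ 415.2 -340.1  138.8] tooly -1.527 d [-1.5  1.6 99.8]  rz=-0.000 tilt [-0.001  0.001]
```

View pics/w5.png

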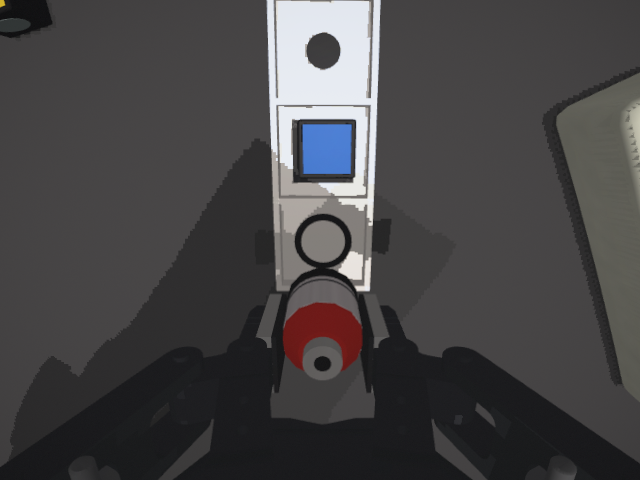

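The red objective hangs upright over its pocket, whose ring is at (323,241). The blue cube sits flat in the pocket ahead, at (327,150).

```bash
python3 -m handwheel '-1.5 1.5 30 0 0 0;0 0 35 0 0 0;0 0 25 0 0 0;0 0 5 0 0 0;0 0 0 0 0 0;0 0 2 0 0 0;0 0 2 0 0 0;0 0 1 0 0 0;0 0 0 0 0 0;0 0 0 0 0 0'
```

```text
clock: 17.43
position: [413.7, -343.8, 39.9]
tcp_rot: [0.0, 1.0, 0.021, 0.001]
wrist_force: [0.4, -0.7, -1.5]
grip_width: 29.9
grasp_force: 45.3
```

```bash
python3 -m handwheel '0 0 1 0 0 0;0 0 0.5 0 0 0;0 0 0 0 0 0'; python3 -m handwheel '0 0 0 0 0 0;0 0 0 0 0 0;0 0 0 0 0 0;0 0 -10 0 0 0;0 0 -40 0 0 0;0 0 -40 0 0 0;0 0 -20 0 0 0;0 0 0 0 0 0;0 0 0 0 0 0' 62
python3 - <<'E'
from h import *
wr('red',40,sq=False);go((457,-57.1),-1.527)
E
```

```text
clock: 17.68
position: [413.7, -343.9, 39.4]
tcp_rot: [0.001, 1.0, 0.021, 0.001]
wrist_force: [-2.9, 3.4, 20.5]
grip_width: 30.3
grasp_force: 47.6
clock: 18.43
position: [413.9, -344.1, 149.5]
tcp_rot: [0.001, 1.0, 0.021, 0.001]
wrist_force: [-0.3, -0.7, -1.0]
grip_width: 61.8
grasp_force: 0.0
red (322, 251) 23 [[ 413.5 -344.7]]
tcp [ 413.3 -343.6  148.2] tooly -1.529 d [ 5.560e+01 -2.844e+02 -1.000e-01]  rz=-0.002 tilt [ 0.001 -0.   ]
```

```bash
python3 -m handwheel '3 -18 0 0 0 0;7.5 -38 0 0 0 0;7.5 -38 0 0 0 0;7.5 -38 0 0 0 0;7.5 -38 0 0 0 0;7.5 -38 0 0 0 0;7.5 -38 10 0 0 0;5 -26 10 0 0 0;2.5 -12 0 0 0 0;0 0 0 0 0 0;0 0 0 0 0 0;0 0 0 0 0 0' 66
python3 - <<'E'
from h import *
wr('green',34,sq=False);go((457,-57.1),None,34)
E
```

```text
clock: 19.48
position: [456.4, -58.6, 127.2]
tcp_rot: [0.0, 1.0, 0.02, -0.001]
wrist_force: [-0.6, -1.6, -0.0]
grip_width: 65.7
grasp_force: 0.0
green (320, 258) 25 [[456.3 -58.1]]
tcp [456.5 -58.9 127.3] tooly -1.531 d [ 0.7 -1.8 93.3]  tilt [-0.001 -0.001]
```

```bash
python3 -m handwheel '0 -1 30 0 0 0;0 0 35 0 0 0;0 0 22 0 0 0;0 0 6 0 0 0;0 0 0 0 0 0;0 0 0 0 0 0' 66; python3 -m handwheel '0 0 0 0 0 0;0 0 0 0 0 0;0 0 0 0 0 0;0 0 0 0 0 0;0 0 0 0 0 0;0 0 0 0 0 0;0 0 -15 0 0 0;0 0 -40 0 0 0;0 0 -40 0 0 0.12;0 0 -10 0 0 0.12;0 0 0 0 0 0.05;0 0 0 0 0 0;0 0 0 0 0 0' 20 45
python3 - <<'E'
from h import *
go((424,336.4),-1.824,39)
E
```

```text
clock: 20.03
position: [456.9, -57.3, 35.1]
tcp_rot: [0.0, 1.0, 0.02, -0.0]
wrist_force: [-0.3, 0.3, -0.1]
grip_width: 65.9
grasp_force: 0.0
clock: 21.12
position: [456.8, -56.4, 140.0]
tcp_rot: [0.0, 0.992, -0.123, 0.0]
wrist_force: [0.5, 0.3, -2.6]
grip_width: 30.4
grasp_force: 45.2
tcp [456.8 -56.4 140. ] tooly -1.817 d [-127.4 -373.   101. ]  rz=0.007 tilt [ 0.001 -0.   ]
```

```bash
python3 -m handwheel '-6 -18 0 0 0 0;-12.5 -37 0 0 0 0;-12.5 -37 0 0 0 0;-12.5 -37 0 0 0 0;-12.5 -37 0 0 0 0;-12.5 -37 0 0 0 0;-12.5 -37 0 0 0 0;-12.5 -37 0 0 0 0;-12.5 -37 0 0 0 0;-12.5 -37 0 0 0 0;-7 -18 0 0 0 0;-2 -4 0 0 0 0;0 0 0 0 0 0;0 0 0 0 0 0;0 0 0 0 0 0'
python3 - <<'E'
from h import *
im=bot.read_camera('wrist');cv2.imwrite('pics/w6.png',im)
go((424,336.4),-1.824,39)
E
```

```text
clock: 22.37
position: [425.2, 334.3, 139.2]
tcp_rot: [0.001, 0.992, -0.124, -0.0]
wrist_force: [-0.3, -0.4, -1.2]
grip_width: 30.3
grasp_force: 45.2
tcp [425.4 334.4 139.4] tooly -1.821 d [ -1.8  -1.7 100.4]  rz=0.003 tilt [-0.    -0.001]
```

View pics/w6.png

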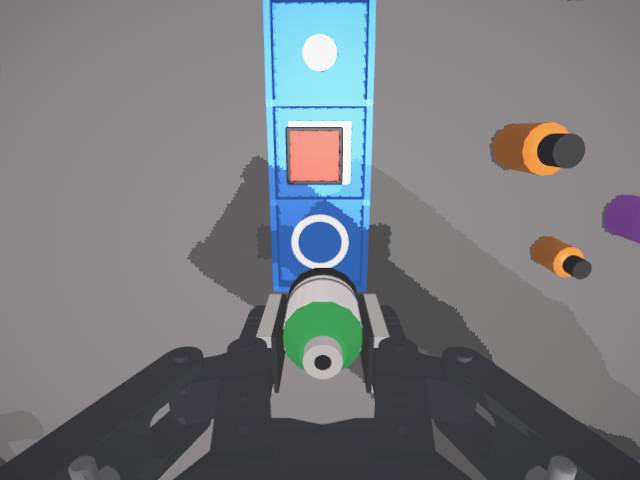

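The green objective is upright over the ring at (320,242), and the red cube is flat in its pocket at (316,155).

```bash
python3 -m handwheel '-2 -1 30 0 0 0;0 0 35 0 0 0;0 0 25 0 0 0;0 0 5 0 0 0;0 0 0 0 0 0;0 0 2 0 0 0;0 0 2 0 0 0;0 0 1 0 0 0;0 0 0 0 0 0;0 0 0 0 0 0'
```

```text
clock: 23.25
position: [423.5, 338.1, 40.3]
tcp_rot: [-0.0, 0.992, -0.124, 0.0]
wrist_force: [-0.0, -0.2, -1.5]
grip_width: 30.2
grasp_force: 45.2
```

```bash
python3 -m handwheel '0 0 1 0 0 0;0 0 0.5 0 0 0;0 0 0 0 0 0'; python3 -m handwheel '0 0 0 0 0 0;0 0 0 0 0 0;0 0 0 0 0 0;0 0 -10 0 0 0;0 0 -40 0 0 0;0 0 -40 0 0 0;0 0 -30 0 0 0;0 0 0 0 0 0;0 0 0 0 0 0' 62
python3 - <<'E'
from h import *
wr('green',40,sq=False);go((457.4,184),-1.821)
E
```

```text
clock: 23.5
position: [423.5, 338.2, 39.9]
tcp_rot: [-0.001, 0.992, -0.124, 0.001]
wrist_force: [-3.7, -1.5, 20.3]
grip_width: 30.3
grasp_force: 47.5
clock: 24.25
position: [424.0, 338.5, 160.6]
tcp_rot: [-0.002, 0.992, -0.124, 0.001]
wrist_force: [-0.2, -0.1, -0.0]
grip_width: 61.8
grasp_force: 0.0
green (324, 246) 22 [[423.5 337.5]]
tcp [423.3 338.  159.1] tooly -1.819 d [ 7.090e+01  1.409e+02 -1.000e-01]  rz=0.002 tilt [0.001 0.001]
```

```bash
python3 -m handwheel '10 18 0 0 0 0;19 38 0 0 0 0;19 38 0 0 0 0;14 29 5 0 0 0;7 14 5 0 0 0;2 4 0 0 0 0;0 0 0 0 0 0;0 0 0 0 0 0;0 0 0 0 0 0' 66
python3 - <<'E'
from h import *
im=bot.read_camera('wrist');cv2.imwrite('pics/w7.png',im)
cw=bot.get_calibration('wrist');r=bot.place_of('wrist','oil_bottle')
for x in r: print(x['conf'],np.round(x['xy']),p2w(cw,x['xy'],0).round(1))
wr('amber',40,sq=False);go((457.4,184),None,34)
E
```

```text
clock: 25.05
position: [456.7, 187.0, 147.9]
tcp_rot: [-0.0, 0.992, -0.123, -0.0]
wrist_force: [0.2, -0.1, -0.7]
grip_width: 66.2
grasp_force: 0.0
0.88 [369. 323.] [[373.8 167.3]]
0.82 [442. 296.] [[383.2 104.8]]
0.58 [323. 233.] [[457.7 185.6]]
amber (369, 333) 21 [[389.1 168.6]]
amber (324, 243) 29 [[461.8 183.6]]
tcp [456.8 186.6 148.1] tooly -1.817 d [  1.3   2.5 114.1]  tilt [-0.  0.]
```

View pics/w7.png

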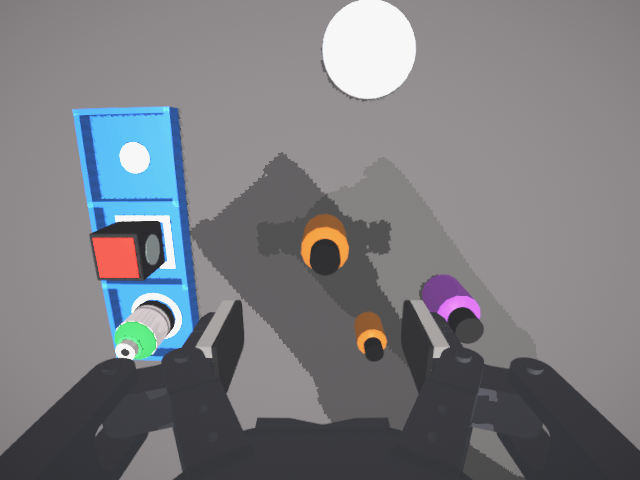

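The large amber bottle is between the jaws at (324,240). The small one at (370,335) and the purple one at (455,305) are clear.

```bash
python3 -m handwheel '2 2 30 0 0 0;0 0 38 0 0 0;0 0 30 0 0 0;0 0 11 0 0 0;0 0 4 0 0 0;0 0 0 0 0 0;0 0 0 0 0 0' 66; python3 -m handwheel '0 0 0 0 0 0;0 0 0 0 0 0;0 0 0 0 0 0;0 0 0 0 0 0;0 0 0 0 0 0;0 0 0 0 0 0;0 0 -15 0 0 0;0 0 -40 0 0 0;0 0 -40 0 0 0;0 0 -10 0 0 0;0 0 0 0 0 0;0 0 0 0 0 0' 20 35
python3 - <<'E'
from h import *
go((547,304.5),-1.824,39)
E
```

```text
clock: 25.78
position: [458.8, 183.4, 35.7]
tcp_rot: [-0.0, 0.992, -0.123, 0.0]
wrist_force: [0.4, 0.6, -0.3]
grip_width: 66.0
grasp_force: 0.0
clock: 26.78
position: [458.8, 183.1, 140.9]
tcp_rot: [-0.001, 0.992, -0.124, 0.001]
wrist_force: [0.6, -0.5, -0.9]
grip_width: 30.5
grasp_force: 35.1
tcp [458.8 183.1 140.9] tooly -1.819 d [  55.6 -139.2  102.2]  rz=0.005 tilt [0.002 0.001]
```

```bash
python3 -m handwheel '7 -18 0 0 0 0;14 -36 0 0 0 0;14 -36 0 0 0 0;12 -29 0 0 0 0;6 -14 0 0 0 0;2.5 -6 0 0 0 0;0 0 0 0 0 0;0 0 0 0 0 0;0 0 0 0 0 0'
python3 - <<'E'
from h import *
im=bot.read_camera('wrist');cv2.imwrite('pics/w8.png',im)
go((547,304.5),-1.824,39)
E
```

```text
clock: 27.53
position: [545.6, 302.3, 139.4]
tcp_rot: [0.001, 0.992, -0.124, -0.001]
wrist_force: [-0.1, -0.1, -0.7]
grip_width: 30.5
grasp_force: 35.1
tcp [545.8 302.4 139.8] tooly -1.820 d [  0.7  -2.5 100.8]  rz=0.004 tilt [-0.001 -0.001]
```

View pics/w8.png

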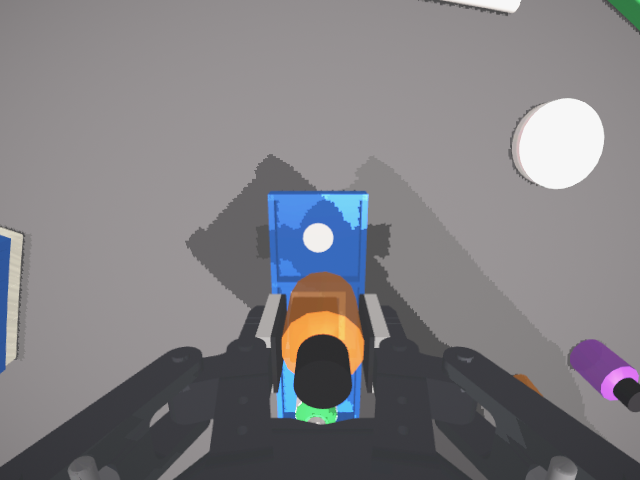

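The bottle hangs upright over the dot pocket, with the dot at (318,238).

```bash
python3 -m handwheel '1 -2 30 0 0 0;0 0 35 0 0 0;0 0 25 0 0 0;0 0 4 0 0 0;0 0 0 0 0 0;0 0 2 0 0 0;0 0 2 0 0 0;0 0 1 0 0 0;0 0 0 0 0 0;0 0 0 0 0 0'
```

```text
clock: 28.42
position: [548.3, 305.9, 41.9]
tcp_rot: [-0.0, 0.992, -0.124, 0.0]
wrist_force: [0.2, -0.6, -1.3]
grip_width: 31.0
grasp_force: 35.1
```

```bash
python3 -m handwheel '0 0 1 0 0 0;0 0 1 0 0 0;0 0 0.5 0 0 0;0 0 0 0 0 0;0 0 0 0 0 0'
```

```text
clock: 28.83
position: [548.2, 305.9, 40.2]
tcp_rot: [-0.0, 0.992, -0.124, 0.0]
wrist_force: [-3.3, -1.7, 15.4]
grip_width: 30.5
grasp_force: 36.8
```

Contact is felt at 15 N, so I release, lift off and check.

```bash
python3 -m handwheel '0 0 0 0 0 0;0 0 0 0 0 0;0 0 0 0 0 0;0 0 0 0 0 0;0 0 -10 0 0 0;0 0 -30 0 0 0;0 0 -40 0 0 0;0 0 -40 0 0 0;20 0 -20 0 0 0;40 0 0 0 0 0;40 0 0 0 0 0;0 0 0 0 0 0;0 0 0 0 0 0' 62
python3 - <<'E'
from h import *
im=bot.read_camera('top');cv2.imwrite('pics/t9.png',cv2.resize(im[130:330,150:520],None,fx=2.1,fy=2.1,interpolation=cv2.INTER_CUBIC))
sc=bot.read_camera('scene');cv2.imwrite('pics/s9.png',cv2.resize(sc[140:350,150:540],None,fx=2,fy=2))
cal=bot.get_calibration('top')
for c in H:
    for b in blobs(im[140:330,150:520],c):
        m=cv2.moments(b);u=(m['m10']/m['m00']+150,m['m01']/m['m00']+140);print(c,p2w(cal,u,42).round(1),cv2.contourArea(b))
E
```

```text
clock: 29.92
position: [646.8, 279.1, 178.7]
tcp_rot: [0.0, 0.992, -0.125, 0.001]
wrist_force: [-1.2, -0.4, -0.1]
grip_width: 61.8
grasp_force: 0.0
red [[ 413.4 -338.1]] 61.5
blue [[ 482.  -339.5]] 135.0
blue [[539.3 282.8]] 495.0
yellow [[ 569.7 -132.1]] 181.5
amber [[375.3 166.4]] 91.5
amber [[544.5 297.1]] 81.0
```

View pics/t9.png

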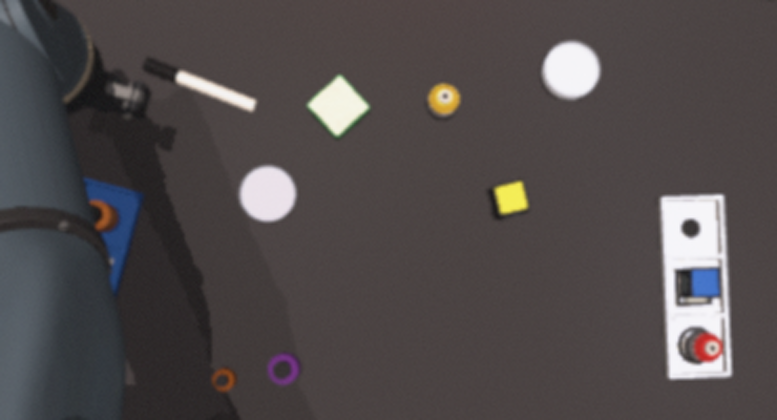

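View pics/s9.png

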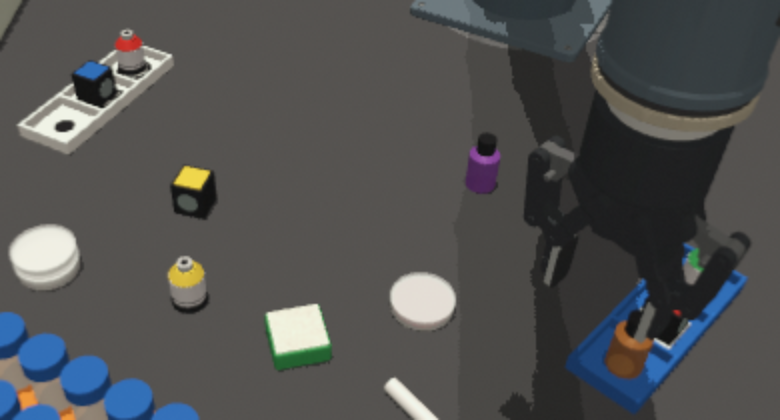

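The white tray is right, with the blue cube at (697,284) and the red objective at (703,347) upright and its dot pocket empty. The spares and the dish haven't moved. The arm hides the blue tray, so I move aside and check it.

```bash
python3 -m handwheel '0 20 0 0 0 0;0 38 0 0 0 0;0 38 0 0 0 0;0 38 0 0 0 0;0 38 0 0 0 0;0 38 0 0 0 0;0 38 0 0 0 0;0 20 0 0 0 0;0 0 0 0 0 0;0 0 0 0 0 0;0 0 0 0 0 0'
python3 - <<'E'
from h import *
im=bot.read_camera('top');cv2.imwrite('pics/t10.png',cv2.resize(im[200:320,150:300],None,fx=4,fy=4,interpolation=cv2.INTER_CUBIC))
cal=bot.get_calibration('top')
for c in('red','green','amber'):
    for b in blobs(im[140:330,150:270],c):
        m=cv2.moments(b);u=(m['m10']/m['m00']+150,m['m01']/m['m00']+140);print(c,p2w(cal,u,43).round(1),cv2.contourArea(b))
E
```

```text
clock: 30.93
position: [578.8, 23.3, 178.9]
tcp_rot: [-0.001, 0.992, -0.123, 0.0]
wrist_force: [-0.6, 0.5, 0.5]
grip_width: 62.2
grasp_force: 0.0
red [[487.3 322.8]] 163.5
green [[423.2 331.5]] 47.5
amber [[376.6 164.1]] 48.5
amber [[543.9 297.3]] 71.0
```

View pics/t10.png

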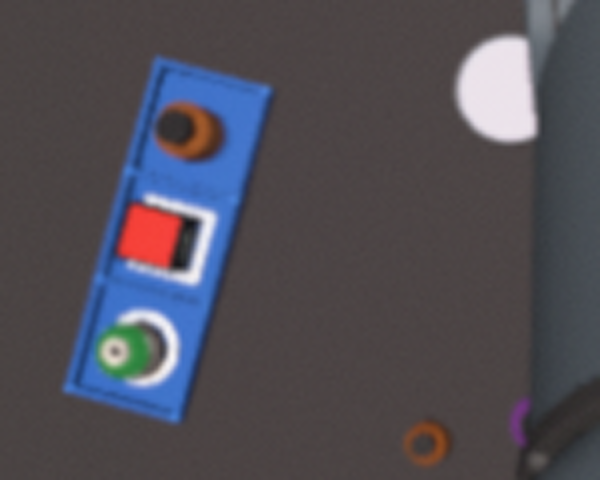

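In the blue tray the bottle (185,130), red cube (155,237) and green objective (130,350) each stand upright in their own pockets.

```bash
python3 -c "
from workcell import bot
print(bot.sign_off())"
```

```text
the job is handed in; nothing more can be done
None
```

I handed the job in at about 31 s; the last pictures show all five things upright in their pockets and the yellow spares and the dish apparently where they were, but sign-off returned no verdict.

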